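# Swivel open the cup warmer's port cover

### The job

A specimen cup is about to be warmed. On the block warmer with the round cover, swivel that flat cover sideways on its pivot screw, to the right, until the round port under it is completely uncovered, and then let go. Leave the rectangular cover of the other block warmer shut.

Things in the scene. Friction and masses are not known exactly. Their poses are not given: they have to be found in the camera images.
- round_cover (a joint): Swivel angle (rad) of the round steel cover, to be opened: disc 68 mm across, 4 mm thick, centre 56 mm from the pivot screw. 0 = shut (starts up to 0.25 open), grows counter-clockwise from above: the knob swings from the front to the robot's right, past the side of the box. Stop at 1.75; port (54 mm round) wholly clear from about 1.15. About 1 N at the knob turns it; it stays where left.
- round_cover_knob (a point): Centre of the round cover's knob, z = 0.081: a black upright cylinder 17 mm in diameter, 32 mm tall, z = 0.065 to 0.097, at the cover's free end, 76 mm from the pivot screw; grip or push it from above. Axes turn with the cover: x points level from knob to pivot screw, z up. It starts on the robot's side of the pivot screw.
- round_cover_pivot (a point): Centre of the round cover's pivot screw (steel head 13 mm across, 3.5 mm high) near the rear of the box, at the cover's upper face, z = 0.065. The cover lies on a fixed grey box, 130 x 106 x 60 mm, turned up to 0.4 rad; a like box stands beside it, centres 0.24 to 0.49 m apart, in either order. Axes as for the knob.
- square_cover (a joint): Swivel angle (rad) of the rectangular steel cover (64 x 46 mm plate, same knob and pivot screw) on the other box, the tube warmer. Same directions; starts at 0 = shut and must stay shut.

How it is judged:
By the outcome, as a careful person would: the job done as asked, in the order asked, and still so for the second after the job is handed in, with the robot touching nothing.
It also fails if it takes over 34 s, if anything falls off the work surface, if the arm or the gripper's body presses on something with over 40 N, if the wrist force passes 120 N, or if a joint passes its speed limit or range.

### The arm

A 7-joint arm with a two-finger parallel gripper is mounted at the origin on a cart in front of the work surface, level with it; the furniture and walls round the work are solid. World frame = base frame: x ahead of the robot, y to its left, z up, the work surface at z = 0. Lengths are in m, angles in rad, forces in N, time in s.
With the tool pointing down it reaches from about 0.4 to 0.85 m from the base axis. Payload 10.4 kg.
Tool frame: the origin (TCP) lies at the very end of the fingers, on their centre line; the grasp point (between the pads) lies r.grasp_offset behind it (r.grasp_offset is the distance from the TCP to the grasp point, in m); z points along the fingers, y is the direction in which the jaws open and shut (so a half turn about z gives the same grasp; the last joint's range is limited). The gripper opens to 87 mm and grips with 3 to 60 N. Pads are 19 mm wide; open, the fingers measure 117 mm over their backs; the gripper's body (75 mm by 190 mm) begins 51 mm behind the grasp point.
Start: joints at [-1.132, 0.332, -0.065, 1.46, 0.022, 1.35, -0.088], TCP at [0.278, 0.56, 0.223] pointing down, gripper open.
Joint ranges: [-2.6, 2.6], [-0.5, 2.12], [-1.47, 1.34], [0.16, 2.42], [-1.27, 4.41], [0.06, 2.06], [-2.6, 2.6]. Speed limits (rad/s): [2.22, 2.22, 2.79, 2.79, 3.14, 3.14, 3.14].

### API

Orientations are given as a unit quaternion [x, y, z, w].
In Python, from bench import read_state, cams, job, r gives the robot as it stands. The module is installed in compiled form; this text tells all that it offers.
- The arm moves only by the tool arm_command, never from a script. Its argument "increments" is a list of rows, each an object of numbers: "gripper": the opening in per cent of the stroke, from 0 (shut) to 100 (fully open); "dx", "dy", "dz": the shift along the tool's x, y, z in m; "spin": the turn about the tool's z in degrees. In form: [{"gripper": .., "dx": .., "dy": .., "dz": .., "spin": ..}, ...]. A call has exactly 8 rows; each row shifts and turns the commanded pose from where the row before left it, along the tool's axes as they then stand; what a row does not reach is not made up. A row lasts 1/8 s, in which the tool goes at most 62.5 mm and 10.7 degrees, less where a joint would pass 70% of its speed; a pose out of reach is approached as far as the arm can. A call with a gripper value outside its range is refused whole. The fingers move at their own pace and stop on an object; "grip_force" is the grip in N (left out, the last holds). Time passes only in rows, so rows that do not move let the fingers close, or fill a call up. It gives the time, the measured TCP pose, the force and the opening at its end, in the units of the state.
- read_state(): the state, without advancing time (a new reading comes with each control period).
- cams.camera(name): name is "side" or "top"; returns the picture (420x560x3 uint8, red, green, blue); there is no depth.
- cams.camera_info(name): a dict with "K" (3x3 intrinsics, pixels), "rvec" (rotation vector, rad) and "tvec" (3), from world to camera coordinates, as OpenCV has them. Camera axes: x right, y down, z forward; pixel columns grow to the right and rows downward; lengths in m; the calibration is good to about 2 mm. A picture is of the moment at which its call begins. camera_info takes no time and is no camera call.
- job.close_job(): hands the job in, once; it reports no verdict.
The state is a dict: "time": time; "joint_positions": joint angles; "joint_vel": joint speeds; "joint_torque": joint torques, N m; "ee_pos": TCP position; "eef_rot": TCP orientation; "ft_force": force on the tool from outside, world axes, zero at the start; "torque": the same for the moment, N m; "width": finger opening in m.
Only numpy, scipy, OpenCV 4.12 (cv2) and the standard library are available. Lean on these libraries where they do the work, as an engineer would, in place of code of your own. Each camera call takes 0.05 s, during which the arm holds its last target.

## Working session

There is one attempt and no reset: what is moved stays moved. The work goes in short steps, Python scripts to look and compute and a tool call to move; the robot and the scene stay as the last step left them, time stands still between calls to the robot, and variables do not carry over. Pictures are saved under pics/ and viewed, and the job is handed in when it is done.

Besides the shell and the picture viewer there is one more tool, called after "Emit:" by a JSON object that holds its "name" and its "arguments". arm_command: Moves the arm, as the interface text tells. Its arguments: {"type":"object","properties":{"increments":{"type":"array","items":{"type":"object","properties":{"gripper":{"type":"number"},"dx":{"type":"number"},"dy":{"type":"number"},"dz":{"type":"number"},"spin":{"type":"number"}}}},"grip_force":{"type":"number"}},"required":["increments"]}

```bash
mkdir -p pics
python3 - <<'E'
from bench import read_state,cams,r
import cv2
s=read_state();print(s['time'],s['ee_pos'],s['eef_rot'],s['width'],r.grasp_offset)
for n in("top","side"):
    cv2.imwrite(f"pics/{n}0.png",cams.camera(n)[:,:,::-1]);print(cams.camera_info(n))
E
```

```text
0.0 [0.27830894 0.55918106 0.22174904] [ 2.28827925e-01  9.73466628e-01 -7.00760542e-04 -1.15515606e-04] 0.08661778609329222 0.0187
{'K': array([[416.84638835,   0.        , 280.34390667],
       [  0.        , 416.84638835, 214.48512229],
       [  0.        ,   0.        ,   1.        ]]), 'rvec': array([ 2.17280241, -2.0514777 ,  0.21401853]), 'tvec': array([-0.04152545,  0.53729959,  0.94512521])}
{'K': array([[489.25153642,   0.        , 273.45649145],
       [  0.        , 489.25153642, 210.21554784],
       [  0.        ,   0.        ,   1.        ]]), 'rvec': array([ 2.17502177, -0.54853595,  0.24976853]), 'tvec': array([-0.48074664,  0.23878182,  0.8459201 ])}
```

View pics/top0.png

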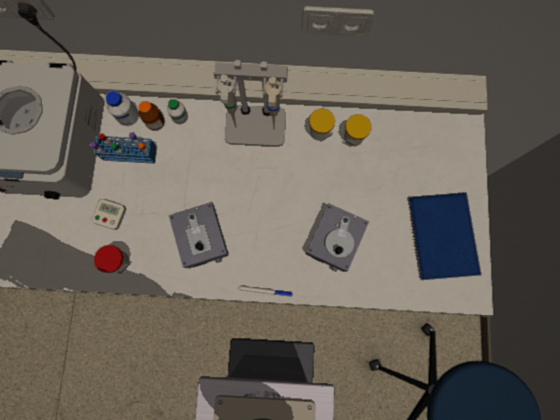

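View pics/side0.png

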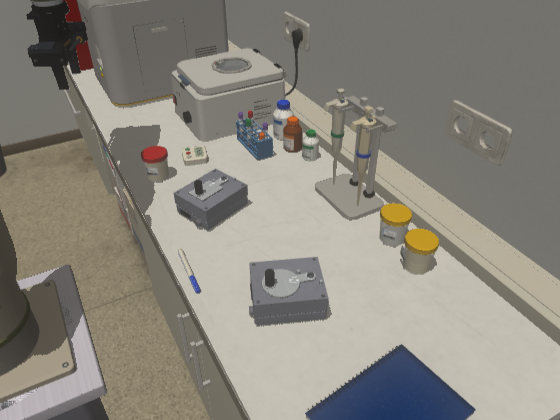

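The top view shows the round cover on the right box, with its knob near (340,254) and pivot near (346,222). The rectangular cover is on the left box near (198,237). I'll zoom in and triangulate.

```bash
cat > h.py <<'E'
import numpy as np,cv2
from bench import cams
def ray(n,u,v,z):
    i=cams.camera_info(n);R=cv2.Rodrigues(i['rvec'])[0];c=-R.T@i['tvec']
    d=R.T@np.linalg.inv(i['K'])@np.array([u,v,1.]);return c+d*(z-c[2])/d[2]
def proj(n,p):
    i=cams.camera_info(n);return cv2.projectPoints(np.array([p],float),i['rvec'],i['tvec'],i['K'],None)[0].ravel()
E
python3 - <<'E'
from h import *
t=cv2.imread('pics/top0.png');s=cv2.imread('pics/side0.png')
def z(im,x,y,w,h,k): 
    return np.clip(cv2.resize(im[y:y+h,x:x+w],None,fx=k,fy=k,interpolation=cv2.INTER_CUBIC).astype(float)*1.4,0,255).astype('uint8')
cv2.imwrite('pics/z0.png',np.hstack([z(t,300,195,75,80,5),cv2.resize(z(s,240,250,95,75,4),(400,400))]))
for n,im,(x,y,w,h) in(('top',t,(328,235,25,28)),('side',s,(258,262,26,30))):
    m=(im[y:y+h,x:x+w].max(2)<45).astype('uint8')
    k,l,st,c=cv2.connectedComponentsWithStats(m)
    for a in range(1,k): 
        if st[a,4]>15: print(n,st[a]+[x,y,0,0,0],c[a]+[x,y],[ray(n,*(c[a]+[x,y]),zz).round(4) for zz in(.081,.097)])
print(ray('top',346,222,.067),ray('side',310,276,.067), proj('side',ray('top',346,222,.067)))
E
```

```text
top [335 247   8   7  42] [338.0952381  249.73809524] [array([ 0.4585, -0.148 ,  0.081 ]), array([ 0.4565, -0.1458,  0.097 ])]
[ 0.52719219 -0.16662563  0.067     ] [ 0.53073909 -0.16756056  0.067     ] [308.03799681 276.35393624]
```

View pics/z0.png

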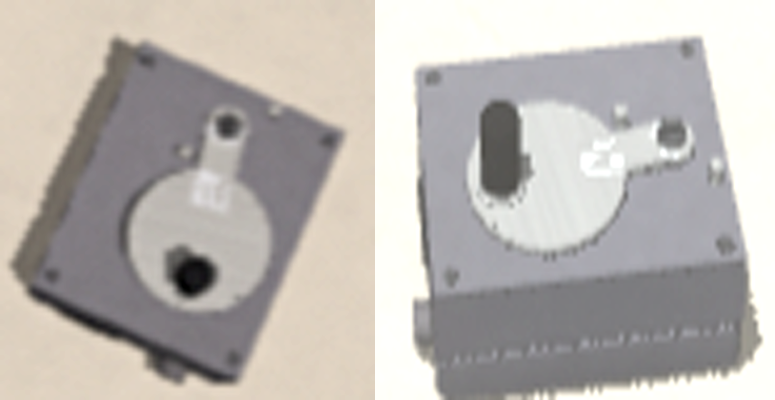

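Run:
```python
from h import *
for a in('top',338.3,249.9,.09),('side',269.7,277.8,.081),('top',345.6,219.7,.067),('side',310.3,275,.067):print(a,ray(*a).round(4))
from scipy.spatial.transform import Rotation as R
from bench import read_state
s=read_state();M=R.from_quat(s['eef_rot']).as_matrix();print(M.round(4))
# box axes: corner screws in top zoom
p=[ray('top',300+x/5,195+y/5,.06)[:2] for x,y in((147,60),(328,141),(232,360),(52,275))]
print(np.round(p,4))
for i,j in((0,3),(1,2)):
    d=p[i]-p[j];print(np.arctan2(d[1],d[0]))
```

```text
('top', 338.3, 249.9, 0.09) [ 0.457  -0.1472  0.09  ]
('side', 269.7, 277.8, 0.081) [ 0.459 -0.149  0.081]
('top', 345.6, 219.7, 0.067) [ 0.5327 -0.1655  0.067 ]
('side', 310.3, 275, 0.067) [ 0.5325 -0.1657  0.067 ]
[[-8.953e-01  4.455e-01 -5.000e-04]
 [ 4.455e-01  8.953e-01 -1.100e-03]
 [-0.000e+00 -1.300e-03 -1.000e+00]]
[[ 0.5629 -0.127 ]
 [ 0.5284 -0.2143]
 [ 0.422  -0.1713]
 [ 0.4569 -0.0859]]
-0.36992442229879924
-0.3845776644127603
```

Emit:
{"name": "arm_command", "arguments": {"increments": [{"dx": -0.036, "dy": -0.032, "gripper": 100}, {"dx": -0.036, "dy": -0.032, "gripper": 100}, {"dx": -0.036, "dy": -0.032, "gripper": 100}, {"dx": -0.036, "dy": -0.032, "gripper": 100}, {"dx": -0.036, "dy": -0.032, "gripper": 100}, {"dx": -0.036, "dy": -0.032, "gripper": 100}, {"dx": -0.036, "dy": -0.032, "gripper": 100}, {"dx": -0.036, "dy": -0.032, "gripper": 100}]}}

```text
validation failed for argument at $.in...
```

```bash
cat > st.py <<'E'
import sys,numpy as np
from bench import read_state
from scipy.spatial.transform import Rotation as R
s=read_state();M=R.from_quat(s['eef_rot']).as_matrix()
print(s['time'],s['ee_pos'].round(4) if hasattr(s['ee_pos'],'round') else s['ee_pos'],np.round(s['joint_positions'],3),'ft',np.round(s['ft_force'],2),'w',s['width'],'yang',np.degrees(np.arctan2(M[1,1],M[0,1])))
if len(sys.argv)>3:
    g=np.array([float(a) for a in sys.argv[1:4]]);print('tool delta',(M.T@(g-s['ee_pos'])).round(4))
E
python3 st.py 0.458 -0.148 0.2
```

```text
0.1 [0.2783 0.5592 0.2219] [-1.132  0.333 -0.065  1.461  0.022  1.35  -0.088] ft [-0.19  0.1   0.11] w 0.0872755972172924 yang 63.543649902057766
tool delta [-0.476  -0.5531  0.0226]
```

Emit:
{"name": "arm_command", "arguments": {"increments": [{"gripper": 100, "dx": -0.036, "dy": -0.032, "dz": 0, "spin": 0}, {"gripper": 100, "dx": -0.036, "dy": -0.032, "dz": 0, "spin": 0}, {"gripper": 100, "dx": -0.036, "dy": -0.032, "dz": 0, "spin": 0}, {"gripper": 100, "dx": -0.036, "dy": -0.032, "dz": 0, "spin": 0}, {"gripper": 100, "dx": -0.036, "dy": -0.032, "dz": 0, "spin": 0}, {"gripper": 100, "dx": -0.036, "dy": -0.032, "dz": 0, "spin": 0}, {"gripper": 100, "dx": -0.036, "dy": -0.032, "dz": 0, "spin": 0}, {"gripper": 100, "dx": -0.036, "dy": -0.032, "dz": 0, "spin": 0}]}}

```text
time: 1.1
ee_pos: [0.4225, 0.2004, 0.2224]
eef_rot: [0.229, 0.973, 0.0, -0.0]
ft_force: [0.6, 1.2, 0.4]
width: 0.0868
```

```bash
python3 st.py 0.458 -0.148 0.2
```

```text
1.1 [0.4225 0.2004 0.2224] [-0.735 -0.024  0.192  1.868  0.005  1.298  0.565] ft [0.61 1.18 0.38] w 0.08683314246745309 yang 63.547530278095714
tool delta [-0.187  -0.2961  0.0224]
```

Emit:
{"name": "arm_command", "arguments": {"increments": [{"gripper": 100, "dx": -0.0234, "dy": -0.037, "dz": 0, "spin": 0}, {"gripper": 100, "dx": -0.0234, "dy": -0.037, "dz": 0, "spin": 0}, {"gripper": 100, "dx": -0.0234, "dy": -0.037, "dz": 0, "spin": 0}, {"gripper": 100, "dx": -0.0234, "dy": -0.037, "dz": 0, "spin": 0}, {"gripper": 100, "dx": -0.0234, "dy": -0.037, "dz": 0, "spin": 0}, {"gripper": 100, "dx": -0.0234, "dy": -0.037, "dz": 0, "spin": 0}, {"gripper": 100, "dx": -0.0234, "dy": -0.037, "dz": 0, "spin": 0}, {"gripper": 100, "dx": -0.0234, "dy": -0.037, "dz": 0, "spin": 0}]}}

```text
time: 2.1
ee_pos: [0.4577, -0.1477, 0.2224]
eef_rot: [0.229, 0.973, 0.0, -0.0]
ft_force: [1.0, 0.3, -1.0]
width: 0.0873
```

Emit:
{"name": "arm_command", "arguments": {"increments": [{"gripper": 100, "dx": 0, "dy": 0, "dz": 0, "spin": 10.4}, {"gripper": 100, "dx": 0, "dy": 0, "dz": 0, "spin": 10.4}, {"gripper": 100, "dx": 0, "dy": 0, "dz": 0, "spin": 10.4}, {"gripper": 100, "dx": 0, "dy": 0, "dz": 0, "spin": 10.4}, {"gripper": 100, "dx": 0, "dy": 0, "dz": 0, "spin": 10.4}, {"gripper": 100, "dx": 0, "dy": 0, "dz": 0, "spin": 10.4}, {"gripper": 100, "dx": 0, "dy": 0, "dz": 0, "spin": 10.4}, {"gripper": 100, "dx": 0, "dy": 0, "dz": 0, "spin": 10.4}]}}

```text
time: 3.1
ee_pos: [0.4577, -0.1463, 0.2223]
eef_rot: [0.819, 0.574, -0.0, -0.0]
ft_force: [-0.3, -0.0, 0.3]
width: 0.0874
```

Emit:
{"name": "arm_command", "arguments": {"increments": [{"gripper": 100, "dx": 0, "dy": 0, "dz": 0, "spin": 10.4}, {"gripper": 100, "dx": 0, "dy": 0, "dz": 0, "spin": 10.4}, {"gripper": 100, "dx": 0, "dy": 0, "dz": 0, "spin": 10.4}, {"gripper": 100, "dx": 0, "dy": 0, "dz": 0, "spin": 10.4}, {"gripper": 100, "dx": 0, "dy": 0, "dz": 0, "spin": 10.4}, {"gripper": 100, "dx": 0, "dy": 0, "dz": 0, "spin": 10.4}, {"gripper": 100, "dx": 0, "dy": 0, "dz": 0, "spin": 10.4}, {"gripper": 100, "dx": 0, "dy": 0, "dz": 0, "spin": 10.4}]}}

```text
time: 4.1
ee_pos: [0.4577, -0.1463, 0.2223]
eef_rot: [0.993, -0.115, -0.0, -0.0]
ft_force: [0.8, -0.9, 0.7]
width: 0.0869
```

```bash
python3 st.py 0.458 -0.148 0.075
```

```text
4.1 [ 0.4577 -0.1463  0.2223] [-0.372 -0.014  0.589  1.856  0.008  1.298 -1.587] ft [ 0.76 -0.87  0.67] w 0.08685458347842434 yang -103.20269736744889
tool delta [0.0008 0.0016 0.1473]
```

Emit:
{"name": "arm_command", "arguments": {"increments": [{"gripper": 100, "dx": 0.001, "dy": 0.0015, "dz": 0.03, "spin": 0}, {"gripper": 100, "dx": 0, "dy": 0, "dz": 0.03, "spin": 0}, {"gripper": 100, "dx": 0, "dy": 0, "dz": 0.03, "spin": 0}, {"gripper": 100, "dx": 0, "dy": 0, "dz": 0.02, "spin": 0}, {"gripper": 100, "dx": 0, "dy": 0, "dz": 0.015, "spin": 0}, {"gripper": 100, "dx": 0, "dy": 0, "dz": 0.01, "spin": 0}, {"gripper": 100, "dx": 0, "dy": 0, "dz": 0.01, "spin": 0}, {"gripper": 100, "dx": 0, "dy": 0, "dz": 0.002, "spin": 0}]}}

```text
time: 5.1
ee_pos: [0.4584, -0.148, 0.0752]
eef_rot: [0.994, -0.112, -0.0, -0.0]
ft_force: [-0.2, -0.0, 1.0]
width: 0.0873
```

```bash
python3 st.py 0.458 -0.148 0.075
python3 - <<'E'
from h import *
t=cams.camera('top')[:,:,::-1];s=cams.camera('side')[:,:,::-1]
cv2.imwrite('pics/z1.png',np.hstack([cv2.resize(t[190:280,290:390],(400,400)),cv2.resize(s[220:330,220:330],(400,400))]))
E
```

```text
5.1 [ 0.4584 -0.148   0.0752] [-0.333  0.174  0.6    2.026 -0.119  0.975 -1.469] ft [-0.23 -0.03  0.98] w 0.0872836027301115 yang -102.86176602415262
tool delta [-0.0004  0.0001  0.0002]
```

View pics/z1.png

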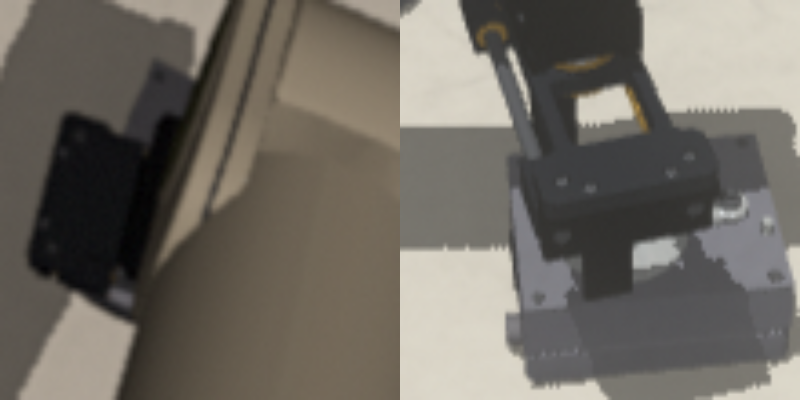

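The side view shows the near finger at about (605,270) in the zoomed picture, beside the knob and over the cover. The arm blocks the top view. I'll close the fingers gently on the knob.

Emit:
{"name": "arm_command", "arguments": {"increments": [{"gripper": 5, "dx": 0, "dy": 0, "dz": 0, "spin": 0}, {"gripper": 5, "dx": 0, "dy": 0, "dz": 0, "spin": 0}, {"gripper": 5, "dx": 0, "dy": 0, "dz": 0, "spin": 0}, {"gripper": 5, "dx": 0, "dy": 0, "dz": 0, "spin": 0}, {"gripper": 5, "dx": 0, "dy": 0, "dz": 0, "spin": 0}, {"gripper": 5, "dx": 0, "dy": 0, "dz": 0, "spin": 0}, {"gripper": 5, "dx": 0, "dy": 0, "dz": 0, "spin": 0}, {"gripper": 5, "dx": 0, "dy": 0, "dz": 0, "spin": 0}], "grip_force": 10}}

```text
time: 6.2
ee_pos: [0.4585, -0.1481, 0.0755]
eef_rot: [0.994, -0.112, -0.0, -0.0]
ft_force: [-0.3, -1.2, 1.0]
width: 0.0168
```

```bash
python3 st.py 0.458 -0.148 0.075
```

```text
6.2 [ 0.4585 -0.1481  0.0755] [-0.333  0.174  0.6    2.026 -0.118  0.975 -1.469] ft [-0.29 -1.23  0.96] w 0.016820548401576985 yang -102.86163786926136
tool delta [-0.0006  0.      0.0005]
```

Emit:
{"name": "arm_command", "arguments": {"increments": [{"gripper": 5, "dx": 0.0003, "dy": 0.0066, "dz": 0, "spin": -5}, {"gripper": 5, "dx": 0.0003, "dy": 0.0066, "dz": 0, "spin": -5}, {"gripper": 5, "dx": 0.0003, "dy": 0.0066, "dz": 0, "spin": -5}, {"gripper": 5, "dx": 0.0003, "dy": 0.0066, "dz": 0, "spin": -5}, {"gripper": 5, "dx": 0.0003, "dy": 0.0066, "dz": 0, "spin": -5}, {"gripper": 5, "dx": 0.0003, "dy": 0.0066, "dz": 0, "spin": -5}, {"gripper": 5, "dx": 0.0003, "dy": 0.0066, "dz": 0, "spin": -5}, {"gripper": 5, "dx": 0.0003, "dy": 0.0066, "dz": 0, "spin": -5}]}}

```text
time: 7.2
ee_pos: [0.4651, -0.1996, 0.0755]
eef_rot: [0.972, 0.236, -0.0, -0.0]
ft_force: [-0.1, 0.9, 0.5]
width: 0.0167
```

```bash
python3 -c "
import math
a=2.91+math.radians(40);print(.5326+.076*math.cos(a),-.1656+.076*math.sin(a))"; python3 st.py 0.47 -0.208 0.075
```

```text
0.46472209237883905 -0.19978464065882723
7.2 [ 0.4651 -0.1996  0.0755] [-0.173  0.228  0.544  1.964 -0.141  0.986 -0.656] ft [-0.07  0.94  0.46] w 0.016706084163034252 yang -62.70375154987638
tool delta [0.0005 0.0097 0.0005]
```

On the arc, with low forces. Second half next.

Emit:
{"name": "arm_command", "arguments": {"increments": [{"gripper": 5, "dx": 0.0003, "dy": 0.0066, "dz": 0, "spin": -5}, {"gripper": 5, "dx": 0.0003, "dy": 0.0066, "dz": 0, "spin": -5}, {"gripper": 5, "dx": 0.0003, "dy": 0.0066, "dz": 0, "spin": -5}, {"gripper": 5, "dx": 0.0003, "dy": 0.0066, "dz": 0, "spin": -5}, {"gripper": 5, "dx": 0.0003, "dy": 0.0066, "dz": 0, "spin": -5}, {"gripper": 5, "dx": 0.0003, "dy": 0.0066, "dz": 0, "spin": -5}, {"gripper": 5, "dx": 0.0003, "dy": 0.0066, "dz": 0, "spin": -5}, {"gripper": 5, "dx": 0, "dy": 0, "dz": 0, "spin": 0}]}}

```text
time: 8.2
ee_pos: [0.4974, -0.2322, 0.0755]
eef_rot: [0.857, 0.516, 0.0, 0.0]
ft_force: [-0.2, -1.3, 1.3]
width: 0.0165
```

```bash
python3 -c "
import math
a=2.91+math.radians(75);print(.5326+.076*math.cos(a),-.1656+.076*math.sin(a))"; python3 st.py
python3 - <<'E'
from h import *
t=cams.camera('top')[:,:,::-1];s=cams.camera('side')[:,:,::-1]
cv2.imwrite('pics/z2.png',np.hstack([cv2.resize(t[190:280,290:390],(400,400)),cv2.resize(s[220:330,220:330],(400,400))]))
E
```

```text
0.4966051775770979 -0.23253558663927393
8.2 [ 0.4974 -0.2322  0.0755] [-3.800e-02  3.150e-01  4.570e-01  1.853e+00 -1.620e-01  1.010e+00
 -1.000e-03] ft [-0.15 -1.32  1.27] w 0.016523012012864338 yang -27.90923451298461
```

View pics/z2.png

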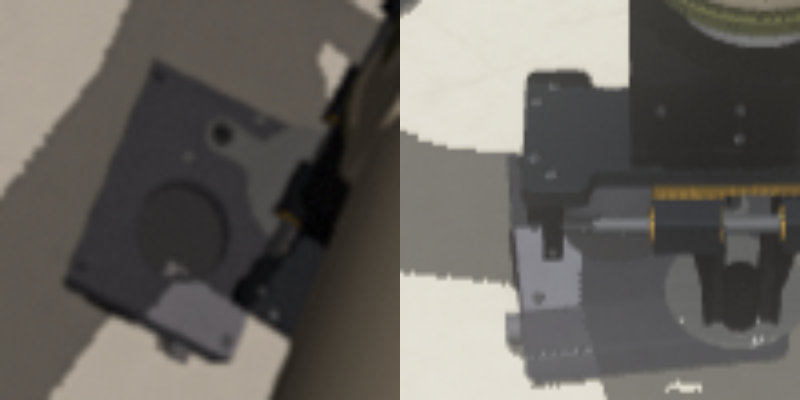

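The zoomed top view shows the whole round port clear at about (183,232), with the cover swung to the right. I'll release and lift.

Emit:
{"name": "arm_command", "arguments": {"increments": [{"gripper": 60, "dx": 0, "dy": 0, "dz": 0, "spin": 0}, {"gripper": 60, "dx": 0, "dy": 0, "dz": 0, "spin": 0}, {"gripper": 60, "dx": 0, "dy": 0, "dz": 0, "spin": 0}, {"gripper": 60, "dx": 0, "dy": 0, "dz": 0, "spin": 0}, {"gripper": 60, "dx": 0, "dy": 0, "dz": -0.01, "spin": 0}, {"gripper": 60, "dx": 0, "dy": 0, "dz": -0.03, "spin": 0}, {"gripper": 60, "dx": 0, "dy": 0, "dz": -0.04, "spin": 0}, {"gripper": 60, "dx": 0, "dy": 0, "dz": -0.04, "spin": 0}]}}

```text
time: 9.3
ee_pos: [0.497, -0.2319, 0.1975]
eef_rot: [0.857, 0.516, 0.0, 0.0]
ft_force: [0.1, 0.4, -0.1]
width: 0.0524
```

```bash
python3 st.py 0.43 0.1 0.22
```

```text
9.3 [ 0.497  -0.2319  0.1975] [-0.073  0.182  0.482  1.725 -0.089  1.255 -0.057] ft [ 0.11  0.37 -0.12] w 0.05235903345144902 yang -27.877573955901873
tool delta [ 0.262  -0.2144 -0.0226]
```

Now I'll move aside for an unobstructed check.

Emit:
{"name": "arm_command", "arguments": {"increments": [{"gripper": 60, "dx": 0.033, "dy": -0.027, "dz": -0.004, "spin": 0}, {"gripper": 60, "dx": 0.033, "dy": -0.027, "dz": -0.004, "spin": 0}, {"gripper": 60, "dx": 0.033, "dy": -0.027, "dz": -0.004, "spin": 0}, {"gripper": 60, "dx": 0.033, "dy": -0.027, "dz": -0.004, "spin": 0}, {"gripper": 60, "dx": 0.033, "dy": -0.027, "dz": -0.004, "spin": 0}, {"gripper": 60, "dx": 0.033, "dy": -0.027, "dz": -0.004, "spin": 0}, {"gripper": 60, "dx": 0.033, "dy": -0.027, "dz": -0.004, "spin": 0}, {"gripper": 60, "dx": 0.033, "dy": -0.027, "dz": 0, "spin": 0}]}}

```text
time: 10.3
ee_pos: [0.4294, 0.1038, 0.2247]
eef_rot: [0.857, 0.516, 0.001, 0.0]
ft_force: [1.2, -0.3, 0.2]
width: 0.0521
```

```bash
python3 st.py
python3 - <<'E'
from h import *
cv2.imwrite('pics/t3.png',cams.camera('top')[:,:,::-1]);cv2.imwrite('pics/s3.png',cams.camera('side')[:,:,::-1])
E
```

```text
10.3 [0.4294 0.1038 0.2247] [-0.464 -0.083  0.117  1.918  0.01   1.304 -0.837] ft [ 1.22 -0.28  0.19] w 0.05214915479235754 yang -27.881916805271448
```

View pics/t3.png

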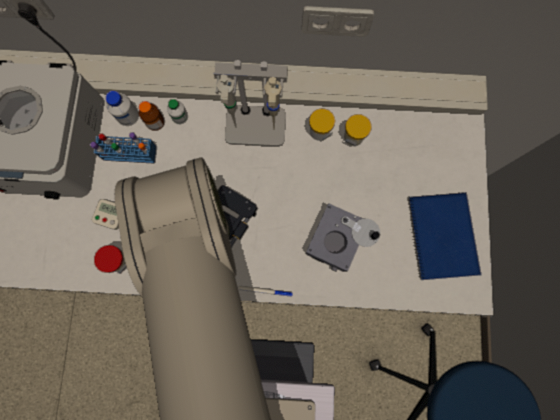

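View pics/s3.png

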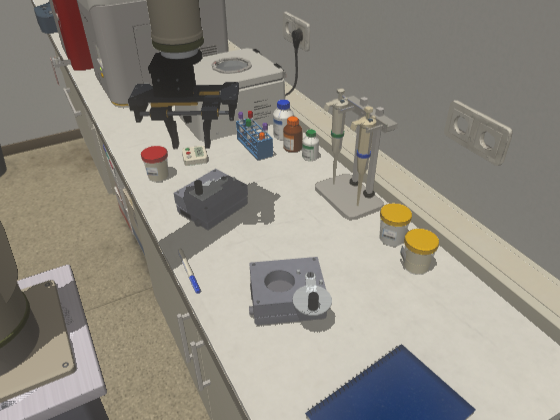

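The top view shows the open port at (335,241) and the cover disc well away at (366,233). The side view shows the rectangular cover's knob still at (198,186), as at the start. The gripper is clear of everything.

Run:
```python
from h import *
from bench import job
k=ray('top',374.5,235,.09);print(k, (np.arctan2(k[1]+.1656,k[0]-.5326)%6.2832)-2.765)
print(job.close_job())
```

```text
[ 0.49609934 -0.22913481  0.09      ] 1.4259463677161865
the job is handed in; nothing more can be done
None
```

I gripped the round cover's knob, swung the cover about 75° to the right on its pivot, let go, and moved the arm clear. The job was handed in at about 10.4 s of the 34 s allowed.

- **Round cover:** the last pictures show the port completely uncovered. From the knob's position I measured a swivel angle of about 1.43 rad; the port is clear from about 1.15 and the stop is at 1.75.
- **Rectangular cover:** it was never touched. In the side view its knob is where it started; the arm hid it in the final top view, so that check rests on one camera.
- **Forces:** the wrist readings I took after each move stayed below about 2 N, and the gripper was touching nothing at the end.

No check failed. My first move command was refused for its format and moved nothing.

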